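Index the rotary table to its next station and lock it

ROBOT

A 6-joint arm with a two-finger parallel gripper is mounted at the origin on a cart in front of the work surface, level with it; the furniture and walls round the work are solid. World frame = base frame: x ahead of the robot, y to its left, z up, the work surface at z = 0. Lengths are in mm, angles in rad, forces in N, time in s.
With the tool pointing down it reaches from about 275 to 750 mm from the base axis. Payload 10.2 kg.
Tool frame: the origin (TCP) lies between the finger pads; the fingertips stand 17 mm ahead of it and the grasp point (between the pads) lies 2 mm behind it; z points along the fingers, y is the line along which they close (so a half turn about z gives the same grasp; the last joint's range is limited). The gripper opens to 85 mm and grips with 20 to 120 N. Pads are 22 mm wide; open, the fingers measure 114 mm over their backs; the gripper's body (76 mm by 85 mm) begins 54 mm behind the grasp point. The pads swing forward as they close: fully open they stand 13 mm farther back than shut.
Start: joints at [-1.394, 0.313, 1.498, -0, 1.331, -0.223], TCP at [204.336, -483.609, 248.294] pointing down, gripper open.
Joint ranges: [-2.94, 2.94], [-0.97, 2.17], [0.19, 2.56], [-1.23, 4.37], [0.02, 3.11], [-2.88, 2.88]. Speed limits (rad/s): [2.39, 2.39, 3.01, 3.14, 3.14, 3.14].

INTERFACE

Orientations are given as a unit quaternion [w, x, y, z].
In Python, from rig import * gives the robot as it stands.
- The arm moves only by the tool step_arm, never from a script. Its argument "commands" is text: rows parted by semicolons, each of 7 numbers parted by spaces: the opening, from 0 (shut) to 1 (fully open), then the shift along the tool's x, y, z in cm, then the turn, a rotation vector about the tool's x, y, z in rad. In form: hand x y z rx ry rz; .... A call has 1 to 20 rows; each row is the pose to reach, as a shift and turn from the pose commanded when the call began, along the tool's axes at that moment; what a row does not reach only later rows make up. A row lasts 1/12 s, in which the tool goes at most 41.7 mm and 7.16 degrees, less where a joint would pass 70% of its speed; a pose out of reach is approached as far as the arm can. A call with a gripper value outside its range is refused whole. The fingers move at their own pace and stop on an object; "newtons" is the grip in N (left out, the last holds). Time passes only in rows, so rows that repeat a pose let the fingers close. It gives the time, the measured TCP pose, the force, the opening and the grip force at its end, in the units of the state.
- sense(): the state, without advancing time (a new reading comes with each control period).
- capture(name): name is "side" or "top"; returns the picture (384x512x3 uint8, red, green, blue); there is no depth.
- camera_model(name): a dict with "mtx" (3x3 intrinsics, pixels), "eye" and "rotation" of the camera in the world. Camera axes: x right, y down, z forward; pixel columns grow to the right and rows downward; lengths in mm; the calibration is good to about 2 mm. A picture is of the moment at which its call begins. camera_model takes no time and is no camera call.
- finish_job(): hands the job in; it is judged then, once.
Trained networks look in the newest picture that a camera, given by its name, has taken for a name from the list of things; names that differ only in an ending like _2 or _b are one class to them, and where a whole thing is asked for, a point or a joint stands for the part that bears it (a point fixed in the world has none). Each returns a list of dicts, best first, with "score" (0 to 1); they miss things now and then, are a little off and sometimes report something else, mostly with a low value. They report only what shows in the picture. A call takes as long as a camera call. They do not tell look-alikes from the thing itself.
- search_frame(camera, label): "rect" ([centre column, centre row, width, height] in pixels, round what is visible of it).
- trace(camera, label): "mask" (384x512 bool, what is visible of it) and "rect" ([centre column, centre row, width, height] in pixels, round what is visible of it).
- spot_point(camera, label): "xy" ([column, row] in pixels: a listed point, or the origin of a listed thing).
The state is a dict: "time_s": time; "joints": joint angles; "dq": joint speeds; "tau": joint torques, N m; "eef_pos": TCP position; "ee_rot": TCP orientation; "force": force on the tool from outside, world axes, zero at the start; "wrist_torque": the same for the moment, N m; "grip_width": opening from 0.0 (shut) to 1.0 (fully open); "grip_force": force on a finger pad.
Only numpy, scipy, OpenCV 4.12 (cv2) and the standard library are available. Lean on these libraries where they do the work, as an engineer would, in place of code of your own. Each camera call takes 0.05 s, during which the arm holds its last target. There are 200 camera calls.

TASK

The rotary index table with the motor end shield on it was left between two stations. Turn it anticlockwise (seen from above) by its upright posts to the very next station, where the spring plunger drops home in its notch, leave it there, then swing the locking lever fully home. Let go of everything and leave the screwdrivers, dish and tape roll where they lie.

Things in the scene. Friction and masses are not known exactly. Their poses are not given: they have to be found in the camera images.
- dial (a joint): Angle (rad) of the round aluminium dial, 236 mm across, top face 40 mm above the bench; grows anticlockwise seen from above. Four notches, 90 degrees apart, are hidden under it; at which angle the plunger meets the next one is not known: 0.25 to 1.4 rad on from the start. The hinge drags (about 2 N at a post) and stays where left.
- dial_centre (a point): Point on the dial's axis at its top face. An end shield (172 mm across, its hub 80 mm above the bench) is bolted on there. Within about 0.1 rad of a station the plunger pulls the dial in by itself; pushing on past it takes about 12 N at a post, so a station is felt as a small jump ahead, then a firm stop.
- post_top (a point): Top end of one of the dial's four alike upright steel posts (16 mm diameter, 56 mm tall above the dial's face, top 96 mm above the bench), 104 mm from the axis; the others stand at 90 degree steps on the same circle. Push a post sideways to turn the dial.
- plunger (a joint): Travel (m) of the spring plunger, a square steel bar that sticks out radially from under the dial at the stop block: about 0.001 while it rides on the plain ring between stations, about 0.005 (moved inward) when it is home in a notch.
- lever (a joint): Angle (rad) of the locking lever on the stop block beside the dial: 0 fully open, 1.2 fully home; grows clockwise seen from above. It turns with about 1.3 N at its grip and stays where left. Home, its lobe stands behind the plunger's end; while the plunger is not in a notch the lobe is blocked at about 0.8 rad.
- lever_pivot (a point): Point on the lever's vertical hinge axis, 34 mm above the bench, 166 mm from the dial's axis.
- lever_grip (a point): Top end of the lever's black upright grip (18 mm diameter, 50 mm tall, top 84 mm above the bench, 34 mm at its foot), 45 mm from the hinge axis. Push it sideways to swing the lever.
- parts_dish: Bystander: round steel dish with screws, 123 mm across, 26 mm high; origin under its middle.
- tape_black: Bystander: black tape roll, 65 mm across, 19 mm high; origin under its middle.
- screwdriver_red: Bystander lying on the bench: red-handled screwdriver, 206 mm long, 30 mm high; origin under its middle.
- screwdriver_grey: Bystander lying on the bench: grey-handled screwdriver, 176 mm long, 23 mm high; origin under its middle.
Not all that is in view belongs to the job. Of the things that look like the part that bears plunger, the larger one is meant.

How it is judged (in metres and radians):
On the way, in this order (a step that is already met when the one before it is completed fails the run):
1. the dial stands at the next station with the plunger home in its notch, the lever not yet locked (value of joint plunger above 0.0032 m and value of joint dial between -0.4 and 0.4 rad and value of joint lever below 1 rad), for 0.2 s.
2. the lever is swung home (value of joint lever above 1.1 rad), for 0.2 s.
At the end, for the whole second after the job is handed in: the dial is at rest at the first station anticlockwise of its start, its plunger at least 3.2 mm into the notch (full depth 5 mm), and the lever is within 0.1 rad of fully home (value of joint plunger above 0.0032 m and value of joint dial between -0.4 and 0.4 rad and value of joint lever above 1.1 rad and velocity of joint dial between -0.05 and 0.05 rad/s); the robot touches nothing.
It fails at once if a screwdriver, the dish or the tape roll is moved by more than 30 mm (distance of any of screwdriver_red, screwdriver_grey, parts_dish, tape_black from where it was at the start of the episode above 0.03 m).
It also fails if it takes over 56 s, if anything falls off the work surface, if the arm or the gripper's body presses on something with over 40 N, if the wrist force passes 120 N, or if a joint passes its speed limit or range.

## Working session

There is one attempt and no reset: what is moved stays moved. The work goes in short steps, Python scripts to look and compute and a tool call to move; the robot and the scene stay as the last step left them, time stands still between calls to the robot, and variables do not carry over. Pictures are saved under pics/ and viewed, at most 10 in all, crops included, and the job is handed in when it is done.

Besides the shell and the picture viewer there is one more tool, called after ">>>" as name(argument=value, ...), one argument or row to a line, values as JSON. step_arm: Moves the arm, as the interface text tells. Its arguments: {"type":"object","properties":{"commands":{"type":"string"},"newtons":{"type":"number"}},"required":["commands"]}

```bash
mkdir -p pics; ls; cat > h.py <<'E'
from rig import *
import numpy as np, cv2
def ray(cam,uv):
    m=camera_model(cam);K=np.array(m["mtx"]);R=np.array(m["rotation"]);e=np.array(m["eye"]).ravel()
    return e,R@(np.linalg.inv(K)@np.array([uv[0],uv[1],1.]))
def onz(cam,uv,z):
    e,d=ray(cam,uv);return e+d*(z-e[2])/d[2]
def proj(cam,p):
    m=camera_model(cam);K=np.array(m["mtx"]);R=np.array(m["rotation"]);e=np.array(m["eye"]).ravel()
    q=K@(R.T@(np.array(p,float)-e));return q[:2]/q[2]
def save(cam,name):
    im=capture(cam);cv2.imwrite(f"pics/{name}.png",im[:,:,::-1]);return im
E
python3 - <<'E'
from h import *
Z=dict(dial_centre=40,post_top=96,lever_pivot=34,lever_grip=84,parts_dish=0,tape_black=0,screwdriver_red=0,screwdriver_grey=0)
a=save("top","t0");b=save("side","s0")
cv2.imwrite("pics/both.png",cv2.resize(np.hstack([a,b])[:,:,::-1],(800,300)))
for c in("top","side"):
    m=camera_model(c);print(c,np.round(m["eye"]),np.round(m["rotation"],2).tolist())
    for k,z in Z.items():
        for r in spot_point(c,k)[:6]:
            if r["score"]>.2: print(k,round(r["score"],2),np.round(r["xy"]),np.round(onz(c,r["xy"],z)))
print(sense())
E
```

```text
pics
top [ 447.   12. 1159.] [0.03, -0.7, 0.72, -0.03]Traceback (most recent call last):
  File "<stdin>", line 9, in <module>
  File "h.py", line 7, in onz
    e,d=ray(cam,uv);return e+d*(z-e[2])/d[2]
        ~~~^^^^^^^^
  File "h.py", line 5, in ray
    return e,R@(np.linalg.inv(K)@np.array([uv[0],uv[1],1.]))
             ~^^~~~~~~~~~~~~~~~~~~~~~~~~~~~~~~~~~~~~~~~~~~~~
ValueError: matmul: Input operand 1 has a mismatch in its core dimension 0, with gufunc signature (n?,k),(k,m?)->(n?,m?) (size 3 is different from 4)
```

View pics/t0.png

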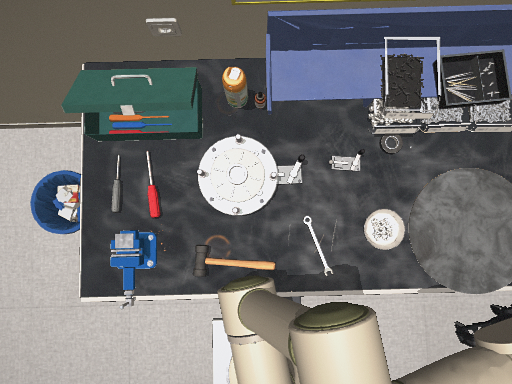

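View pics/s0.png

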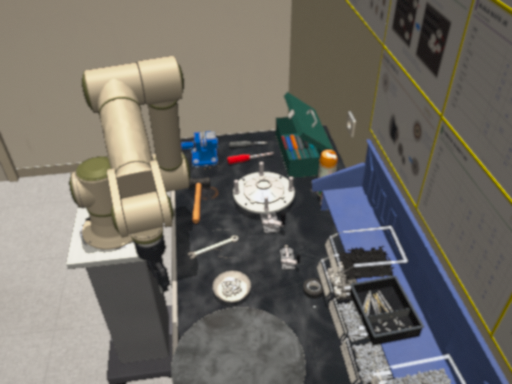

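The top picture shows the dial at about (238,175) with four posts. One stop block with a lever is against the dial at (290,172), and a separate smaller look-alike is at (347,162). The block at (290,172) fits, since it touches the dial's rim and is the larger one. I'll confirm it in a crop.

```bash
sed -i 's/R=np.array(m\["rotation"\])/R=rot(m["rotation"])/' h.py; cat >> h.py <<'E'
from scipy.spatial.transform import Rotation
def rot(q):
    q=np.array(q).ravel();return Rotation.from_quat([q[1],q[2],q[3],q[0]]).as_matrix() if q.size==4 else q.reshape(3,3)
E
python3 - <<'E'
from h import *
Z=dict(dial_centre=40,post_top=96,lever_pivot=34,lever_grip=84,parts_dish=0,tape_black=0,screwdriver_red=0,screwdriver_grey=0)
a=save("top","t1");b=save("side","s1")
A=cv2.resize(a[115:235,185:375],None,fx=4,fy=4,interpolation=cv2.INTER_CUBIC)
cv2.imwrite("pics/crop.png",A[:,:,::-1])
for c in("top","side"):
    m=camera_model(c);print(c,np.round(m["eye"]),np.round(rot(m["rotation"]),2).tolist())
    for k,z in Z.items():
        for r in spot_point(c,k)[:6]:
            if r["score"]>.2: print(k,round(r["score"],2),np.round(r["xy"],1),np.round(onz(c,r["xy"],z)))
for r in trace("top","plunger"): print("plunger",r["score"],r["rect"],r["mask"].sum())
print(sense())
E
```

```text
top [ 447.   12. 1159.] [[-0.03, -1.0, 0.09], [-1.0, 0.03, 0.0], [-0.0, -0.09, -1.0]]
dial_centre 0.8 [239.1 178. ] [562.  68.  40.]
post_top 0.71 [234.9 132.8] [685.  74.  96.]
lever_pivot 0.6 [296.2 170. ] [ 582. -102.   34.]
lever_pivot 0.6 [118.6 183.3] [557. 425.  34.]
lever_pivot 0.53 [356.8 164.3] [ 595. -282.   34.]
lever_grip 0.55 [300.2 154.6] [ 620. -110.   84.]
lever_grip 0.41 [364.1 153.6] [ 618. -291.   84.]
parts_dish 0.92 [380.9 228.3] [ 403. -354.    0.]
tape_black 0.75 [388.  144.7] [ 657. -389.    0.]
screwdriver_red 0.87 [150.1 182. ] [561. 341.   0.]
screwdriver_red 0.46 [238.4 135.4] [698.  69.   0.]
screwdriver_grey 0.56 [121.  183.7] [559. 430.   0.]
side [  361. -1341.  1249.] [[0.99, -0.1, 0.09], [-0.14, -0.65, 0.75], [-0.02, -0.76, -0.65]]
dial_centre 0.97 [265.6 188.1] [586.  85.  40.]
dial_centre 0.31 [247.7 144.7] [555. 388.  40.]
post_top 0.67 [288.9 177.2] [673.  69.  96.]
lever_pivot 0.73 [272.3 221. ] [582. -95.  34.]
lever_pivot 0.57 [286.5 260.1] [ 597. -287.   34.]
lever_grip 0.53 [297.4 253.4] [ 628. -308.   84.]
lever_grip 0.44 [287.9 215.4] [ 6
[... 258 characters left out ...]
5] 52
{'time_s': 1.1, 'joints': array([-1.39442372e+00,  3.12920327e-01,  1.49767573e+00, -2.06219743e-05,
        1.33101726e+00, -2.23418399e-01]), 'dq': array([ 0.00115737,  0.00066791,  0.00050104, -0.00048767, -0.00025312,
        0.00167023]), 'tau': array([-4.58587783e-04, -4.12170875e+01, -2.59902352e+01, -1.15988009e-04,
        5.31766054e-04,  9.08306902e-06]), 'eef_pos': array([ 204.32086133, -483.62084701,  248.29291472]), 'ee_rot': array([-1.05670971e-05,  9.80086846e-01,  1.98569317e-01, -9.77012645e-06]), 'force': array([-0.02548138,  0.19029079,  0.13621462]), 'wrist_torque': array([ 0.02276382,  0.01420785, -0.02362466]), 'grip_force': 0.0, 'grip_width': 1.0005122714274994}
```

View pics/crop.png

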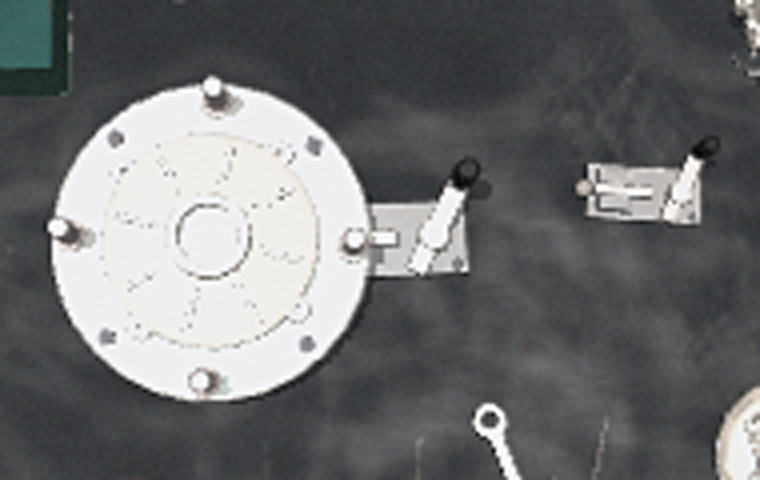

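In the crop, the larger block with the big lever touches the dial's rim. Its plunger is at crop (385,238), its grip top at (466,168) and its pivot near (432,252). The smaller one on the right, its grip at (706,148), is the decoy. Post tops are at crop (212,87), (62,228), (353,238) and (202,380).

```bash
python3 - <<'E'
from h import *
P=[onz("top",(185+u/4,115+v/4),96) for u,v in[(212,87),(62,228),(202,380),(353,238)]]
P=np.array(P);print(P.round())
c=P.mean(0);d=P-c;print("c",c.round(1),np.hypot(d[:,0],d[:,1]).round(1),np.degrees(np.arctan2(d[:,1],d[:,0])).round(1))
print("grip",onz("top",(185+466/4,115+168/4),84).round(1),"pivot",onz("top",(185+430/4,115+252/4),38).round(1))
print("hub c",onz("top",(185+213/4,115+236/4),80).round(1), "dial",onz("top",(185+211/4,115+243/4),40).round(1))
def rows(target,yang,frm=None):
    s=sense();p=s["eef_pos"] if frm is None else frm
    R=rot(s["ee_rot"]);cur=np.arctan2(R[1,1],R[0,1])
    print("shift cm",(R.T@(np.array(target)-p)/10).round(2),"rz",round(-((yang-cur+np.pi)%(2*np.pi)-np.pi),3))
rows([460,125,200],-np.pi/2)
E
```

```text
[[674.  65.  96.]
 [576. 173.  96.]
 [468.  77.  96.]
 [564. -31.  96.]]
c [570.5  70.9  96. ] [103.4 101.8 102.9 102. ] [ -3.1  86.7 176.8 -93.6]
grip [ 613.2 -113.    84. ] pivot [558.5 -89.6  38. ]
hub c [569.8  67.8  80. ] dial [569.2  71.4  40. ]
shift cm [ 47.24 -46.11   4.83] rz 0.4
```

>>> step_arm(
  commands="0 47.2 -46.1 4.8 0 0 0.4;0 47.2 -46.1 4.8 0 0 0.4;0 47.2 -46.1 4.8 0 0 0.4;0 47.2 -46.1 4.8 0 0 0.4;0 47.2 -46.1 4.8 0 0 0.4;0 47.2 -46.1 4.8 0 0 0.4;0 47.2 -46.1 4.8 0 0 0.4;0 47.2 -46.1 4.8 0 0 0.4;0 47.2 -46.1 4.8 0 0 0.4;0 47.2 -46.1 4.8 0 0 0.4;0 47.2 -46.1 4.8 0 0 0.4;0 47.2 -46.1 4.8 0 0 0.4;0 47.2 -46.1 4.8 0 0 0.4;0 47.2 -46.1 4.8 0 0 0.4;0 47.2 -46.1 4.8 0 0 0.4;0 47.2 -46.1 4.8 0 0 0.4;0 47.2 -46.1 4.8 0 0 0.4;0 47.2 -46.1 4.8 0 0 0.4;0 47.2 -46.1 4.8 0 0 0.4;0 47.2 -46.1 4.8 0 0 0.4",
)

```text
time_s: 2.77
eef_pos: [459.5, 123.8, 200.4]
ee_rot: [0.0, 1.0, -0.001, 0.0]
force: [0.3, -0.4, 0.3]
grip_width: 0.002
grip_force: 0.0
```

>>> step_arm(
  commands="0 0.5 0 4 0 0 0;0 0.5 0 8 0 0 0;0 0.5 0 11 0 0 0;0 0.5 0 12.5 0 0 0;0 0.5 0 12.5 0 0 0;0 0.5 0.6 12.5 0 0 0;0 0.5 1.2 12.5 0 0 0;0 0.5 1.8 12.5 0 0 0;0 0.5 1.8 12.5 0 0 0",
)

```text
time_s: 3.52
eef_pos: [465.4, 105.4, 76.5]
ee_rot: [0.0, 1.0, -0.001, 0.001]
force: [0.1, 0.4, -0.4]
grip_width: 0.002
grip_force: 0.0
```

>>> step_arm(
  commands="0 0 0.4 0 0 0 0;0 0 0.7 0 0 0 0;0 -0.1 1.12 0 0 0 -0.04;0 -0.19 1.54 0 0 0 -0.08;0 -0.26 1.96 0 0 0 -0.12;0 -0.31 2.4 0 0 0 -0.16;0 -0.31 2.4 0 0 0 -0.16",
)

```text
time_s: 4.1
eef_pos: [461.7, 82.3, 75.6]
ee_rot: [0.0, 0.997, 0.08, 0.0]
force: [-0.6, 0.2, 0.6]
grip_width: 0.0
grip_force: 0.0
```

```bash
python3 - <<'E'
from h import *
a=save("top","t2");b=save("side","s2")
A=np.hstack([cv2.resize(a[115:235,185:315],(520,480)),cv2.resize(b[160:250,215:315],(280,252))[:252].repeat(1,0) if 0 else np.pad(cv2.resize(b[160:250,215:315],(280,252)),((0,228),(0,0),(0,0)))])
cv2.imwrite("pics/c2.png",A[:,:,::-1])
for c in("top","side"):
  for r in spot_point(c,"post_top")[:4]: print(r["score"],r["xy"],onz(c,r["xy"],96).round())
E
```

```text
0.73 [228.2, 134.7] [680.  93.  96.]
0.79 [289.0, 174.2] [677.  87.  96.]
```

View pics/c2.png

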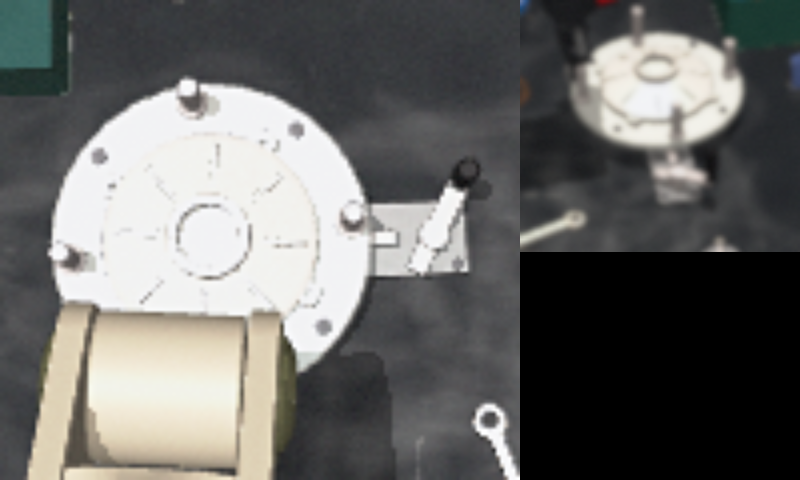

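The dial turned about 0.16 rad with the push: the top post moved from crop u=212 to u=189. The plunger still rides on the ring. I'll push on in small steps.

>>> step_arm(
  commands="0 -0.1 0.42 0 0 0 -0.04;0 -0.19 0.84 0 0 0 -0.08",
)

```text
time_s: 4.47
eef_pos: [461.0, 74.6, 75.3]
ee_rot: [-0.0, 0.993, 0.12, 0.0]
force: [0.4, 3.5, 1.8]
grip_width: -0.004
grip_force: 1.7
```

>>> step_arm(
  commands="0 -0.1 0.42 0 0 0 -0.04;0 -0.19 0.84 0 0 0 -0.08",
)

```text
time_s: 4.63
eef_pos: [461.1, 65.9, 75.3]
ee_rot: [-0.0, 0.987, 0.16, -0.0]
force: [0.2, 3.9, 0.8]
grip_width: -0.003
grip_force: 1.4
```

>>> step_arm(
  commands="0 -0.1 0.42 0 0 0 -0.04;0 -0.19 0.84 0 0 0 -0.08",
)

```text
time_s: 4.8
eef_pos: [461.9, 57.3, 75.3]
ee_rot: [-0.0, 0.98, 0.199, -0.0]
force: [0.0, 3.1, 1.5]
grip_width: 0.003
grip_force: 1.7
```

>>> step_arm(
  commands="0 -0.1 0.42 0 0 0 -0.04;0 -0.19 0.84 0 0 0 -0.08",
)

```text
time_s: 4.97
eef_pos: [463.3, 48.8, 75.3]
ee_rot: [-0.0, 0.971, 0.238, -0.0]
force: [-1.1, 3.2, 0.7]
grip_width: 0.004
grip_force: 1.5
```

>>> step_arm(
  commands="0 -0.1 0.42 0 0 0 -0.04;0 -0.19 0.84 0 0 0 -0.08",
)

```text
time_s: 5.13
eef_pos: [465.4, 40.5, 75.2]
ee_rot: [-0.0, 0.961, 0.277, -0.0]
force: [-1.7, 2.4, 0.8]
grip_width: -0.003
grip_force: 1.7
```

>>> step_arm(
  commands="0 -0.1 0.42 0 0 0 -0.04;0 -0.19 0.84 0 0 0 -0.08",
)

```text
time_s: 5.3
eef_pos: [468.1, 32.3, 75.2]
ee_rot: [-0.0, 0.949, 0.315, -0.001]
force: [-2.2, 2.9, 2.4]
grip_width: -0.002
grip_force: 1.7
```

>>> step_arm(
  commands="0 -0.1 0.42 0 0 0 -0.04;0 -0.19 0.84 0 0 0 -0.08",
)

```text
time_s: 5.47
eef_pos: [471.5, 24.5, 75.2]
ee_rot: [-0.001, 0.936, 0.353, -0.001]
force: [-3.0, 1.6, 2.1]
grip_width: 0.0
grip_force: 1.7
```

>>> step_arm(
  commands="0 -0.1 0.42 0 0 0 -0.04;0 -0.19 0.84 0 0 0 -0.08",
)

```text
time_s: 5.63
eef_pos: [475.4, 16.9, 75.1]
ee_rot: [-0.001, 0.921, 0.39, -0.001]
force: [-4.7, 2.3, 2.0]
grip_width: 0.001
grip_force: 1.9
```

```bash
python3 - <<'E'
from h import *
c=np.array([570,70.])
for cam in("top","side"):
  save(cam,"m_"+cam)
  for r in spot_point(cam,"post_top")[:4]:
    p=onz(cam,r["xy"],96)[:2]-c; print(cam,round(r["score"],2),p.round(),np.hypot(*p).round(),(np.arctan2(p[1],p[0])%(np.pi/2)).round(3))
s=sense();R=rot(s["ee_rot"]);print(s["force"],s["eef_pos"],(np.arctan2(R[1,1],R[0,1])).round(3))
a=cv2.imread("pics/m_top.png");b=cv2.imread("pics/m_side.png")
cv2.imwrite("pics/c3.png",np.hstack([cv2.resize(a[125:225,190:310],(480,400)),cv2.resize(b[165:245,225:305],(320,400))]))
E
```

```text
top 0.93 [85. 77.] 115.0 0.735
side 0.93 [76. 72.] 104.0 0.759
side 0.37 [  48. -204.] 209.0 0.233
[ 0.56196944 -0.05920998 -0.4959421 ] [476.21536526  16.74931747  75.26696172] -0.773
```

View pics/c3.png

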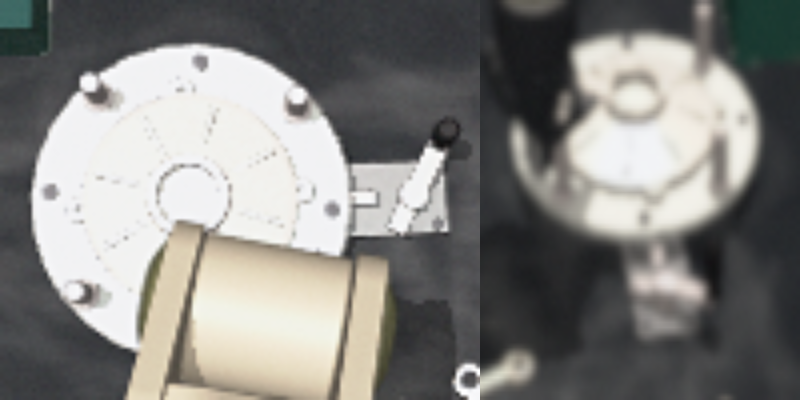

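The dial has turned about 0.8 rad, with the top-left post at (93,87) in the crop. The plunger, at (352–378,199), is still out on the ring, so I'll carry on.

>>> step_arm(
  commands="0 -0.1 0.42 0 0 0 -0.04;0 -0.19 0.84 0 0 0 -0.08",
)

```text
time_s: 6.0
eef_pos: [480.3, 10.0, 75.2]
ee_rot: [-0.001, 0.905, 0.426, -0.0]
force: [-2.9, 1.4, 2.3]
grip_width: -0.001
grip_force: 1.6
```

>>> step_arm(
  commands="0 -0.1 0.42 0 0 0 -0.04;0 -0.19 0.84 0 0 0 -0.08",
)

```text
time_s: 6.17
eef_pos: [485.5, 2.9, 75.2]
ee_rot: [-0.001, 0.887, 0.462, -0.001]
force: [-3.2, -0.0, 1.9]
grip_width: 0.0
grip_force: 1.9
```

>>> step_arm(
  commands="0 -0.1 0.42 0 0 0 -0.04;0 -0.19 0.84 0 0 0 -0.08",
)

```text
time_s: 6.33
eef_pos: [491.8, -3.7, 75.2]
ee_rot: [-0.0, 0.868, 0.497, -0.0]
force: [-0.0, 0.5, -0.0]
grip_width: -0.0
grip_force: 0.0
```

The force fell to zero, so the dial jumped ahead. I'll check it with the camera.

```bash
python3 - <<'E'
from h import *
c=np.array([570,70.])
for cam in("top","side"):
  save(cam,"n_"+cam)
  for r in spot_point(cam,"post_top")[:2]:
    p=onz(cam,r["xy"],96)[:2]-c; print(cam,round(r["score"],2),p.round(),(np.arctan2(p[1],p[0])%(np.pi/2)).round(3))
s=sense();R=rot(s["ee_rot"]);print(s["force"],s["eef_pos"],(np.arctan2(R[1,1],R[0,1])).round(3))
a=cv2.imread("pics/n_top.png")
cv2.imwrite("pics/c4.png",np.hstack([cv2.resize(a[125:225,190:310],(480,400)),cv2.resize(a[160:190,270:310],(320,240)).repeat(1,0) if 0 else cv2.resize(a[150:190,270:302],(320,400))]))
E
```

```text
top 0.57 [63. 86.] 0.943
side 0.9 [58. 71.] 0.887
[0.48981263 0.38688504 0.21483099] [491.85851502  -3.58544335  75.28473862] -0.533
```

View pics/c4.png

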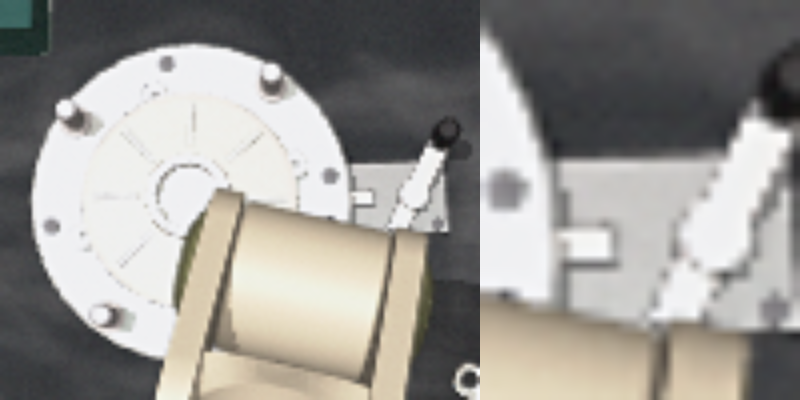

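The plunger's visible end has shortened, from crop 352–378 to 352–373, and the force is zero, so it is home. Next I'll back off, lift, and go to the lever grip.

>>> step_arm(
  commands="0 0 -1.5 0 0 0 0;0 0 -3 0 0 0 0;0 0 -3 -4 0 0 0;0 0 -3 -8 0 0 0;0 0 -3 -10 0 0 0;0 0 -3 -10 0 0 0",
)

```text
time_s: 7.03
eef_pos: [467.7, 11.4, 179.7]
ee_rot: [0.003, 0.868, 0.496, 0.003]
force: [0.7, -0.4, 0.6]
grip_width: -0.002
grip_force: 0.0
```

```bash
python3 - <<'E'
from h import *
s=sense();R=rot(s["ee_rot"]);cur=np.arctan2(R[1,1],R[0,1])
al=np.arctan2(-18,41);t=np.array([np.sin(al),-np.cos(al)])
tgt=np.r_[np.array([613,-113])-42*t,s["eef_pos"][2]]
print(s["eef_pos"],tgt,(R.T@(tgt-s["eef_pos"])/10).round(2),"rz",-(np.arctan2(-t[1],-t[0])-cur))
E
```

```text
[467.74406426  11.37358803 179.65329665] [629.88358261 -74.54295073 179.65329665] [ 0.82 18.33  0.15] rz -1.689141464440207
```

>>> step_arm(
  commands="0 0.8 18.3 0 0 0 -0.12;0 0.8 18.3 0 0 0 -0.24;0 0.8 18.3 0 0 0 -0.36;0 0.8 18.3 0 0 0 -0.48;0 0.8 18.3 0 0 0 -0.6;0 0.8 18.3 0 0 0 -0.72;0 0.8 18.3 0 0 0 -0.84;0 0.8 18.3 0 0 0 -0.96;0 0.8 18.3 0 0 0 -1.08;0 0.8 18.3 0 0 0 -1.2;0 0.8 18.3 0 0 0 -1.32;0 0.8 18.3 0 0 0 -1.44;0 0.8 18.3 0 0 0 -1.56;0 0.8 18.3 0 0 0 -1.69;0 0.8 18.3 0 0 0 -1.69;0 0.8 18.3 0 0 0 -1.69",
)

```text
time_s: 8.37
eef_pos: [627.7, -74.1, 174.5]
ee_rot: [-0.001, 0.206, 0.978, 0.0]
force: [-0.1, -0.1, -0.7]
grip_width: 0.001
grip_force: 0.0
```

>>> step_arm(
  commands="0 0 0 4 0 0 0;0 0 0 8 0 0 0;0 0 0 11.3 0 0 0;0 0 0 11.3 0 0 0;0 0 0 11.3 0 0 0",
)

```text
time_s: 8.78
eef_pos: [627.4, -74.1, 61.6]
ee_rot: [-0.001, 0.206, 0.979, 0.0]
force: [0.3, -0.3, 0.8]
grip_width: 0.001
grip_force: 0.0
```

```bash
python3 - <<'E'
from h import *
s=sense();R=rot(s["ee_rot"]);p=s["eef_pos"]
for n,q in dict(pivot=[572,-95],grip=[613,-113],end=[570,-140]).items(): print(n,(R.T@(np.r_[q,p[2]]-p)/10).round(2))
print(p,s["force"],np.degrees(np.arctan2(R[1,1],R[0,1])))
a=save("top","p_top");b=save("side","p_side")
cv2.imwrite("pics/c5.png",np.hstack([cv2.resize(a[125:225,190:310],(480,400)),cv2.resize(b[170:250,235:315],(320,400))])[:,:,::-1])
E
```

```text
pivot [ 4.23 -4.14  0.01]
grip [-0.24 -4.14  0.  ]
end [ 2.6  -8.34  0.01]
[627.42902743 -74.14995689  61.62441726] [ 0.30881265 -0.32918044  0.76621954] 66.25076649249823
```

View pics/c5.png

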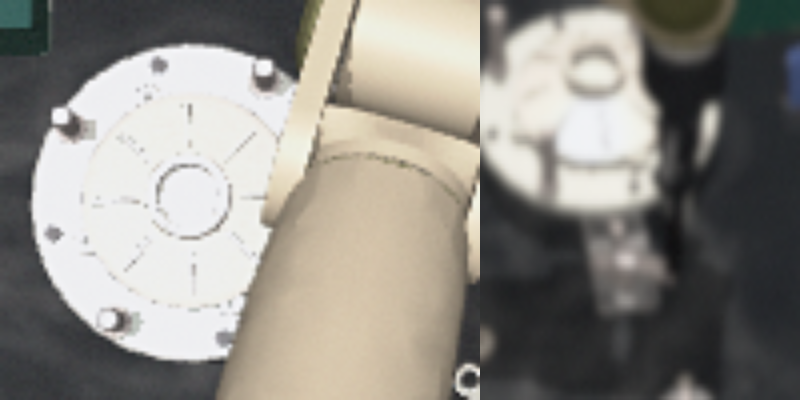

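>>> step_arm(
  commands="0 0 -0.9 0 0 0 0;0 0 -1.6 0 0 0 0;0 0 -1.8 0 0 0 0;0 -0.21 -2.23 0 0 0 0.1;0 -0.38 -2.7 0 0 0 0.2;0 -0.5 -3.15 0 0 0 0.3;0 -0.58 -3.63 0 0 0 0.4;0 -0.6 -4.1 0 0 0 0.5",
)

```text
time_s: 9.55
eef_pos: [617.1, -114.8, 63.0]
ee_rot: [0.0, 0.443, 0.897, 0.0]
force: [1.9, 2.2, -0.2]
grip_width: -0.004
grip_force: 0.8
```

```bash
python3 - <<'E'
from h import *
s=sense();R=rot(s["ee_rot"]);p=s["eef_pos"]
print("pivot",(R.T@(np.r_[572,-95,p[2]]-p)/10).round(2),p,s["force"])
b=save("side","q_side")
for r in spot_point("side","lever_grip")[:3]: print(r["score"],r["xy"],onz("side",r["xy"],84).round(),(R.T@(onz("side",r["xy"],84)-p)/10).round(2))
E
```

```text
pivot [ 4.31 -2.38 -0.  ] [ 617.13509288 -114.75772      63.03101194] [ 1.93547082  2.22180132 -0.15876149]
0.55 [297.5, 254.1] [ 627. -311.   84.] [-16.19 -11.1   -2.1 ]
0.49 [281.4, 218.6] [ 606. -139.   84.] [-1.29 -2.37 -2.1 ]
```

>>> step_arm(
  commands="0 -0.21 -0.43 0 0 0 0.1;0 -0.38 -0.9 0 0 0 0.2;0 -0.5 -1.37 0 0 0 0.3;0 -0.58 -1.85 0 0 0 0.4;0 -0.6 -2.33 0 0 0 0.5",
)

```text
time_s: 10.07
eef_pos: [602.5, -133.5, 62.8]
ee_rot: [0.0, 0.649, 0.761, 0.0]
force: [1.6, 1.0, -0.3]
grip_width: -0.002
grip_force: 0.8
```

>>> step_arm(
  commands="0 -0.11 -0.21 0 0 0 0.05;0 -0.21 -0.43 0 0 0 0.1",
)

```text
time_s: 10.23
eef_pos: [598.7, -136.2, 62.8]
ee_rot: [0.001, 0.686, 0.728, 0.001]
force: [9.3, 4.2, -2.3]
grip_width: -0.0
grip_force: 5.0
```

>>> step_arm(
  commands="0 0 -0.15 0 0 0 0;0 0 -0.15 0 0 0 0",
)

```text
time_s: 10.4
eef_pos: [598.7, -136.0, 63.0]
ee_rot: [0.002, 0.685, 0.729, 0.002]
force: [10.2, 1.9, -5.4]
grip_width: -0.004
grip_force: 5.5
```

>>> step_arm(
  commands="0 0 1.5 0 0 0 0;0 0 4 0 0 0 0;0 0 4 -4 0 0 0;0 0 4 -8 0 0 0;0 0 4 -12 0 0 0;0 -8 12 -14 0 0 0;0 -16 16 -14 0 0 0;0 -20 16 -14 0 0 0;0 -20 16 -14 0 0 0",
)

```text
time_s: 11.15
eef_pos: [730.7, -260.3, 198.6]
ee_rot: [0.001, 0.685, 0.729, -0.0]
force: [1.0, 0.3, -0.2]
grip_width: 0.0
grip_force: 0.0
```

```bash
python3 - <<'E'
from h import *
a=save("top","z_top");b=save("side","z_side")
print(sense()["eef_pos"],sense()["force"])
cv2.imwrite("pics/c6.png",np.hstack([cv2.resize(a[125:225,190:310],(480,400)),cv2.resize(b[170:250,235:315],(320,400))])[:,:,::-1])
E
```

```text
[ 731.22808542 -263.34715853  194.81135159] [-0.85887334 -0.90927681 -1.19225321]
```

View pics/c6.png

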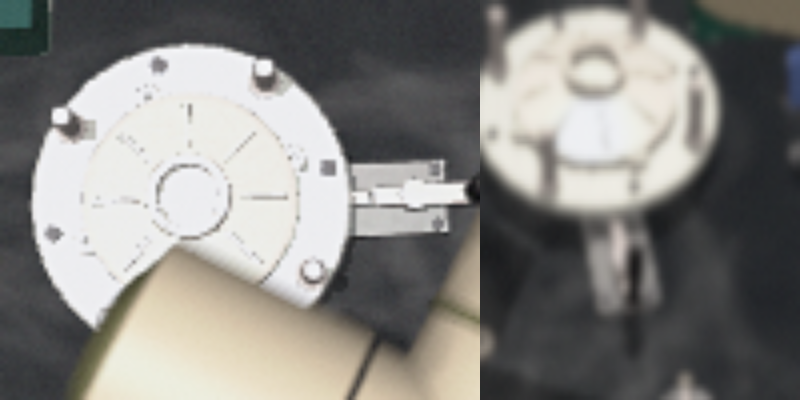

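```bash
python3 - <<'E'
from h import *
a=save("top","y_top")
pv=np.array([572,-95])
print("crop est",onz("top",(190+478/4,125+187/4),84))
for r in spot_point("top","lever_grip")[:3]:
  q=onz("top",r["xy"],84);print(r["score"],np.round(r["xy"],1),q.round(1))
for u in [(446,131),(478,187)]:
  d=onz("top",(190+u[0]/4,125+u[1]/4),84)[:2]-pv;print(d,np.hypot(*d),np.arctan2(d[1],d[0]))
cv2.imwrite("pics/c7.png",cv2.resize(a[145:195,270:330],None,fx=10,fy=10,interpolation=cv2.INTER_CUBIC)[:,:,::-1])
print(sense()["dq"].round(3),sense()["eef_pos"])
E
```

```text
crop est [ 570.44753083 -134.12025183   84.        ]
0.73 [310.7 169.6] [ 576.5 -137.7   84. ]
0.39 [379.5 230.1] [ 401.6 -323.1   84. ]
[ 39.01868969 -17.94219201] 42.946250122954964 -0.43100324335784346
[ -1.55246917 -39.12025183] 39.151044223609084 -1.6104600531616102
[ 0.029 -0.062  0.064  0.003 -0.007  0.013] [ 730.25512593 -258.65456785  196.37923333]
```

View pics/c7.png

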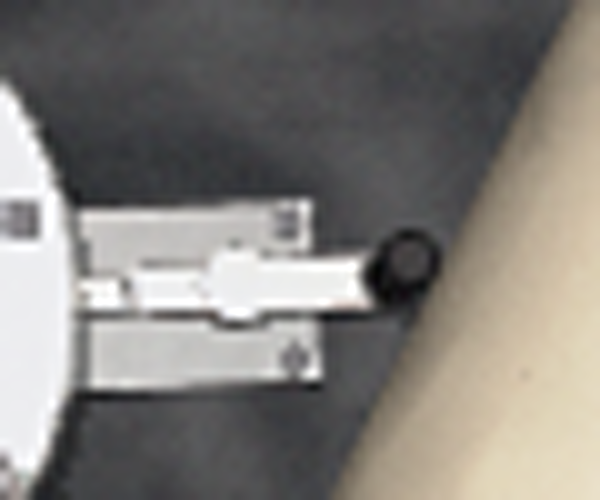

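The lever lies in line with the plunger, with its lobe behind the plunger's end and the grip at crop (410,262). It stopped firmly at about 10 N and measures about 1.15–1.18 rad, so it is home. I'll settle the arm at a stable pose and hand in.

>>> step_arm(
  commands="0 5 -8 0 0 0 0;0 5 -16 0 0 0 0;0 5 -25 0 0 0 0;0 5 -25 0 0 0 0;0 5 -25 0 0 0 0;0 5 -25 0 0 0 0;0 5 -25 0 0 0 0;0 5 -25 0 0 0 0;0 5 -25 0 0 0 0;0 5 -25 0 0 0 0;0 5 -25 0 0 0 0;0 5 -25 0 0 0 0",
)

```text
time_s: 12.35
eef_pos: [478.5, -222.7, 197.8]
ee_rot: [0.0, 0.685, 0.728, 0.0]
force: [0.8, 0.1, 0.2]
grip_width: 0.001
grip_force: 0.0
```

```bash
python3 - <<'E'
from h import *
print(sense()["dq"].round(3),sense()["eef_pos"],sense()["force"])
save("top","f")
for r in spot_point("top","lever_grip")[:2]:
  d=onz("top",r["xy"],84)[:2]-[572,-95];print(r["score"],d,np.arctan2(d[1],d[0]))
print(finish_job())
E
```

```text
[-0.003  0.009  0.    -0.003  0.     0.002] [ 478.51746468 -222.66144891  197.75338913] [0.82254435 0.13565873 0.15708573]
0.72 [ 10.60631204 -37.59718251] -1.295837739865556
0.42 [  51.23005277 -190.55953292] -1.3081658527401534
the job is handed in; nothing more can be done
None
```

I turned the dial to the next station, where the plunger dropped home, swung the locking lever to its firm stop, and handed the job in at about 12.4 s with the robot touching nothing; the verdict was not reported, and the lever's final angle is only an estimate, about 1.15–1.18 rad from my own pixel readings (the point network's rougher fix read lower).

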